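Fit the crank back on the coffee grinder

ROBOT

A 7-joint arm with a two-finger parallel gripper is mounted at the origin on a cart in front of the work surface, level with it; the furniture and walls round the work are solid. World frame = base frame: x ahead of the robot, y to its left, z up, the work surface at z = 0. Lengths are in mm, angles in rad, forces in N, time in s.
With the tool pointing down it reaches from about 400 to 850 mm from the base axis. Payload 10.4 kg.
Tool frame: the origin (TCP) lies between the finger pads; the fingertips stand 22 mm ahead of it and the grasp point (between the pads) lies 3 mm ahead of it; z points along the fingers, y is the line along which they close (so a half turn about z gives the same grasp; the last joint's range is limited). The gripper opens to 85 mm and grips with 20 to 120 N. Pads are 22 mm wide; open, the fingers measure 114 mm over their backs; the gripper's body (76 mm by 85 mm) begins 54 mm behind the grasp point. The pads swing forward as they close: fully open they stand 13 mm farther back than shut.
Start: joints at [1.305, 0.332, -0.065, 1.46, 0.022, 1.35, -0.088], TCP at [150.283, -606.683, 253.338] pointing down, gripper open.
Joint ranges: [-2.6, 2.6], [-0.5, 2.12], [-1.47, 1.34], [0.16, 2.42], [-1.27, 4.41], [0.06, 2.06], [-2.6, 2.6]. Speed limits (rad/s): [2.22, 2.22, 2.79, 2.79, 3.14, 3.14, 3.14].

INTERFACE

Orientations are given as a 3x3 rotation matrix whose columns are the frame's x, y, z axes.
In Python, from cell import ctrl, optics, sensors gives the robot as it stands. Calls block until the motion is done:
- ctrl.reach(position, orientation): joint-space move of the TCP to a pose.
- ctrl.move_linear(position, rot=None, feed=150, threshold=None): straight line of the TCP; rot=None keeps the orientation; feed is the mean speed in mm/s. With threshold (N) it stops when the force on the tool has changed by that much, and returns True; else False.
- ctrl.movej(angles): joint-space move.
- ctrl.gripper_to(opening, grasp_force=None): finger opening in mm; grasp_force is the grip in N (None keeps the last); returns when the fingers have stopped.
- ctrl.sleep(seconds).
- ctrl.solve_ik(position, orientation): joint angles nearest the present ones, or None.
- optics.capture(name): name is "side" or "top"; returns (picture, depth): 480x640x3 uint8, red, green, blue; 480x640 float32, mm along the optical axis (not along the pixel's ray), 0 where there is no reading.
- optics.get_calibration(name): a dict with "fx", "fy", "cx", "cy" (pixels), "k1" (the pictures are not rectified: a ray, as slopes to the right and down, at radius r is drawn at 1 + k1 r^2 times it, then the intrinsics apply), "origin" and "attitude" of the camera in the world. Camera axes: x right, y up, looking along -z (the intrinsics and any distortion apply to the point x, -y, -z); pixel columns grow to the right and rows downward; lengths in mm; the calibration is good to about 2 mm. A picture is of the moment at which its call begins. get_calibration takes no time and is no camera call.
A pose or a line that the arm cannot do raises ctrl.IKError and nothing moves.
- ctrl.hand_in(): hands the job in; it is judged then, once.
Readings, each from a call of its own:
- sensors.get_clock(): time.
- sensors.get_joint_positions(): joint angles.
- sensors.get_joint_velocities(): joint speeds.
- sensors.get_joint_torque(): joint torques, N m.
- sensors.get_eef_pos(): TCP position.
- sensors.get_tool_rot(): TCP orientation.
- sensors.get_contact_force(): force on the tool from outside, world axes, zero at the start.
- sensors.get_torque(): the same for the moment, N m.
- sensors.get_grip_width(): finger opening in mm.
- sensors.get_gripper_force(): force on a finger pad.
Only numpy, scipy, OpenCV 4.12 (cv2) and the standard library are available. Lean on these libraries where they do the work, as an engineer would, in place of code of your own. Each camera call takes 0.05 s, during which the arm holds its last target. There are 200 camera calls.

TASK

The crank of the hand coffee grinder has been taken off and lies beside it. Put it back on the square drive shaft: feel for the angle at which the hub slips over the shaft without forcing it, let it sink fully home, then turn the crank with the shaft until its knob stands over the red dot on the grinder's foot, and let go. Press only gently on the grinder, and leave the other things alone.

Things in the scene. Friction and masses are not known exactly. Their poses are not given: they have to be found in the camera images.
- crank_hub (a point): Centre of the hub of the loose crank (0.16 to 0.26 kg): dark steel block 34x34 mm, 42 mm tall; this point is on its hole's axis, 21 mm above its underside. z up; flat sides face the crank's +-x and +-y; the arm leaves along -x, the +-y sides are clear for a grasp. It starts on the worktop, hole down.
- crank_knob (a point): The crank's wooden knob, 24 mm across, upright on the end of the arm, 85 mm from the hub's axis along the crank's -x; its top is 42 mm above the hub's underside. This point is on the knob's axis, 26 mm above the hub's underside.
- crank: The whole crank; origin at the centre of the hub's underside, axes as for crank_hub. The hub has a square blind hole from below, 18.4 mm wide, 22 mm deep, sides parallel to the hub's. The flat steel arm (15 mm wide, 6 mm thick) leaves the hub's bottom edge along -x.
- grinder: Hand coffee grinder, screwed down: 77 mm metal body on a round wooden foot 108 mm across, with a tongue along its -x that bears a red dot. Origin at the foot's underside on the shaft's axis. The 44 mm collar on top stands 12 mm proud of the shoulder. The shaft turns endlessly against about 0.10 N m of drag and stays where left. Push the crank on with less than 30 N.
- shaft_seat (a point): Centre of the collar's flat top (118 mm up), where the hub's underside lies when home; grinder's axes. From it stands the brass square shaft, 16 mm wide, 17 mm tall (plus 2 mm of nose that touches nothing). Its angle is NOT given: its flats start 25 to 65 degrees off the grinder's axes (every 90 alike). A centred hub slips over within 9 degrees.
- red_dot (a point): Centre of the red dot, 28 mm across, on top of the tongue of the grinder's foot, 85 mm from the shaft's axis along the grinder's -x, 10 mm above the worktop.
- coffee_jar: Bystander: small round coffee jar with a dark lid, 59 mm wide, 95 mm tall; origin under its middle. Leave it alone.
- tea_box: Bystander: small dark box, 60x67x76 mm; origin under its middle. Leave it alone.
- striped_mug: Bystander: white mug with stripes, 93x127x96 mm; origin under its middle. Leave it alone.
- red_mug: Bystander: terracotta-red mug, 82x115x90 mm; origin under its middle. Leave it alone.
- scoop: Bystander: black coffee scoop lying down, 47x122x27 mm; origin under its middle. Leave it alone.

How it is judged (in metres and radians):
On the way, in this order (a step that is already met when the one before it is completed fails the run):
1. the crank's hub sits fully home on the square shaft, level (z of crank_hub in the frame of shaft_seat between 0.018 and 0.0235 m and horizontal distance between crank_hub and shaft_seat below 0.004 m and angle between crank's own z axis and vertical below 0.07 rad), for 0.2 s.
2. the crank, still home, has been turned until its knob is over the red dot (all of step 1 and horizontal distance between crank_knob and red_dot below 0.014 m), for 0.2 s.
At the end, for the whole second after the job is handed in: The hub is home on the shaft (its underside within 2.5 mm of the collar, within 4 mm of the axis, within 4 degrees of level), the knob's axis is within 14 mm of being straight above the centre of the red dot, and the crank is released and at rest (all of step 2 and linear speed of crank below 0.02 m/s and contact force between the fingers and crank below 0.2 N); the robot touches nothing.
It fails at once if the crank is forced against the grinder or shaft with more than 35 N before it is home (contact force between crank and grinder above 35 N and z of crank_hub in the frame of shaft_seat above 0.0245 m).
It fails at once if the crank bears on the grinder and shaft with more than 80 N (all contacts added up) when home (contact force between crank and grinder above 80 N).
It fails at once if a bystander is moved more than 25 mm (distance of any of coffee_jar, tea_box, striped_mug, red_mug, scoop from where it was at the start of the episode above 0.025 m).
It also fails if it takes over 67 s, if anything falls off the work surface, if the arm or the gripper's body presses on something with over 40 N, if the wrist force passes 120 N, or if a joint passes its speed limit or range.

## Working session

There is one attempt and no reset: what is moved stays moved. The work goes in short steps, each a Python script; the robot and the scene stay as the last script left them, time stands still between calls to the robot, and variables do not carry over. Pictures are saved under pics/ and viewed, at most 10 in all, crops included, and the job is handed in when it is done.

```bash
mkdir -p pics; cat > h.py <<'E'
import numpy as np, cv2
from cell import ctrl, optics, sensors
def shot(n,f=None):
    im,d=optics.capture(n)
    if f: cv2.imwrite('pics/'+f,im[:,:,::-1])
    return im,d
def ray(n,u,v):
    c=optics.get_calibration(n)
    K=np.array([[c['fx'],0,c['cx']],[0,c['fy'],c['cy']],[0,0,1.]])
    p=cv2.undistortPoints(np.array([[[u,v]]],float),K,np.array([c['k1'],0,0,0.]))[0,0]
    return np.array(c['origin'],float),np.array(c['attitude'],float)@np.array([p[0],-p[1],-1.])
def atz(n,u,v,z):
    o,r=ray(n,u,v); return o+r*(z-o[2])/r[2]
def dep(n,u,v,d):
    o,r=ray(n,u,v); return o+r*d[int(v),int(u)]
def proj(n,P):
    c=optics.get_calibration(n); R=np.array(c['attitude'],float)
    q=R.T@(np.array(P,float)-np.array(c['origin'])); x,y=q[0]/-q[2],-q[1]/-q[2]
    s=1+c['k1']*(x*x+y*y); return c['fx']*x*s+c['cx'],c['fy']*y*s+c['cy']
def down(a): # tool y axis (closing) at world angle a
    y=np.array([np.cos(a),np.sin(a),0]); z=np.array([0,0,-1.]); return np.stack([np.cross(y,z),y,z],1)
E
python3 - <<'E'
from h import *
for n in('top','side'):
    im,d=shot(n,n+'1.png'); np.save(n+'d.npy',d); c=optics.get_calibration(n); print(n,c)
print(sensors.get_clock(),sensors.get_tool_rot())
E
```

```text
top {'fx': 451.41906349969327, 'fy': 451.41906349969327, 'cx': 305.8204735302844, 'cy': 244.14041921097487, 'k1': -0.03878701387349896, 'origin': array([ 462.89993583,   11.31577206, 1124.03949594]), 'attitude': array([[ 0.01962929,  0.99827545, -0.05532458],
       [-0.99964375,  0.02059692,  0.01697441],
       [ 0.01808465,  0.05497168,  0.99832413]])}
side {'fx': 566.1101276454302, 'fy': 566.1101276454302, 'cx': 321.0110377842801, 'cy': 243.21331613522912, 'k1': -0.1612202873827104, 'origin': array([   1.70336352, 1143.75441453,  601.62839454]), 'attitude': array([[-0.90498667,  0.13154777, -0.40459155],
       [-0.42475133, -0.33345839,  0.84166015],
       [-0.02419593,  0.93354201,  0.35765048]])}
0.1 [[ 9.70678581e-01  2.40380878e-01 -3.55348120e-04]
 [ 2.40381137e-01 -9.70677765e-01  1.25949195e-03]
 [-4.21707365e-05 -1.30798085e-03 -9.99999144e-01]]
```

View pics/top1.png

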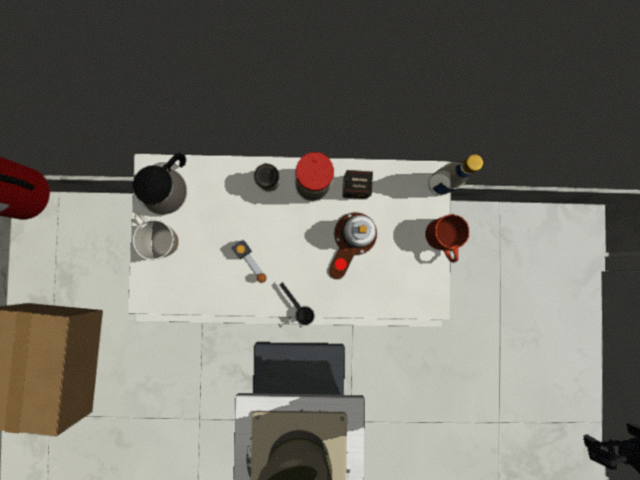

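View pics/side1.png

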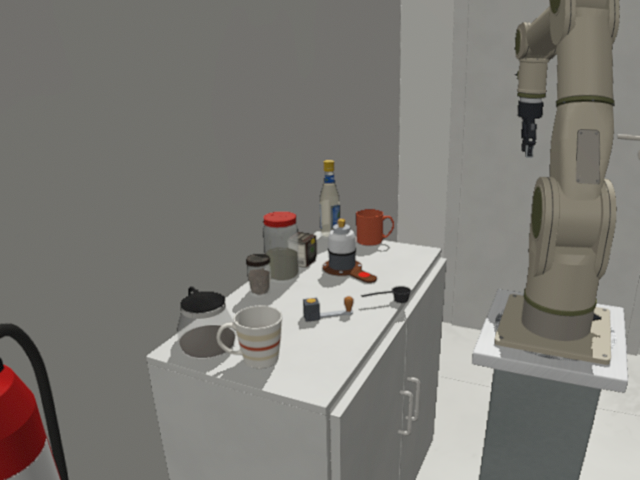

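The top view shows the hub near (241,248), the knob at (262,278), the shaft at (362,229) and the red dot at (340,265). I'll enlarge both regions.

```bash
python3 - <<'E'
from h import *
im=cv2.imread('pics/top1.png')
a=im[225:295,220:280]; b=im[205:285,320:390]
f=lambda x,s:cv2.resize(x,None,fx=s,fy=s,interpolation=cv2.INTER_CUBIC)
A=f(a,6.5);B=f(b,6.5)
o=np.zeros((max(A.shape[0],B.shape[0]),A.shape[1]+B.shape[1]+5,3),np.uint8)
o[:A.shape[0],:A.shape[1]]=A;o[:B.shape[0],A.shape[1]+5:]=B
cv2.imwrite('pics/crop1.png',o);print(o.shape)
E
```

```text
(520, 850, 3)
```

View pics/crop1.png

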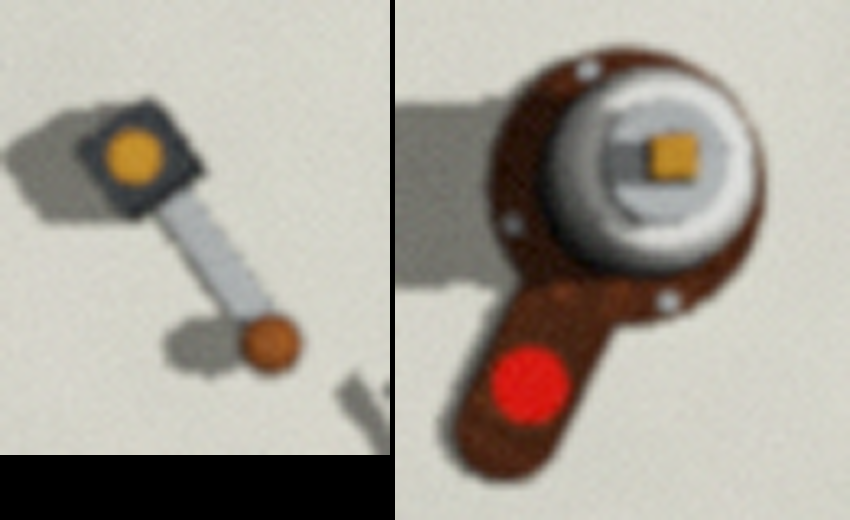

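The crop shows the hub disk at (240.4,248.7), knob (261.3,277.6), shaft top at (362.5,228.7) and dot at (340.3,263.8). The shaft's flats lie roughly along the image axes. Next I compute the poses and the shaft angle.

```bash
cat >> h.py <<'E'
def mask(im,lo,hi): return cv2.inRange(cv2.cvtColor(im,cv2.COLOR_RGB2HSV),lo,hi)
E
python3 - <<'E'
from h import *
im=cv2.imread('pics/top1.png')[:,:,::-1].copy()
def cen(m):
    ys,xs=np.nonzero(m); return xs.mean(),ys.mean(),len(xs)
def seg(x0,x1,y0,y1,lo,hi):
    M=np.zeros(im.shape[:2],np.uint8); M[y0:y1,x0:x1]=mask(im,lo,hi)[y0:y1,x0:x1]; return M
for nm,b,lo,hi,z in [('hub',(225,255,235,262),(15,130,100),(28,255,255),42),('shaft',(350,375,215,240),(15,130,100),(28,255,255),137),('dot',(325,355,250,280),(0,200,150),(5,255,255),10),('knob',(254,270,270,286),(5,120,60),(16,255,255),40)]:
    M=seg(*b,lo,hi); u,v,n=cen(M); print(nm,u,v,n,atz('top',u,v,z)); 
# shaft angle: upscale brass saturation, find min area rect in world
c=cv2.resize(im[215:243,348:378],None,fx=10,fy=10,interpolation=cv2.INTER_CUBIC)
m=mask(c,(12,120,90),(32,255,255)); m=cv2.morphologyEx(m,cv2.MORPH_OPEN,np.ones((15,15)))
cs,_=cv2.findContours(m,0,1); k=max(cs,key=cv2.contourArea)[:,0]
P=np.array([atz('top',348+(x+.5)/10-.5,215+(y+.5)/10-.5,137)[:2] for x,y in k],np.float32)
print(cv2.minAreaRect(P))
for u,v,z in [(362.5,228.7,137),(340.3,263.8,10),(240.35,248.7,42),(261.3,277.6,42)]: print(atz('top',u,v,z))
# side view brass tip & knob
print([proj('side',p) for p in (atz('top',362.5,228.7,137),atz('top',240.35,248.7,42),atz('top',261.3,277.6,42))])
s=cv2.imread('pics/side1.png')
f=lambda x:cv2.resize(x,(400,400),interpolation=cv2.INTER_CUBIC)
cv2.imwrite('pics/side_crop.png',np.hstack([f(s[280:340,295:355]),f(s[210:270,312:372])]))
E
```

```text
hub 240.25862068965517 248.56896551724137 58 [509.00169491 149.74682279  42.        ]
shaft 362.1333333333333 228.88888888888889 45 [ 553.7642333  -128.72799969  137.        ]
dot 340.29906542056074 263.89719626168227 107 [477.52641705 -93.7509778   10.        ]
knob 261.2142857142857 277.5 56 [440.84323201  98.0442482   40.        ]
((554.0810546875, -128.98800659179688), (15.019667625427246, 15.548934936523438), 1.2239776849746704)
[ 554.19883673 -129.53253719  137.        ]
[477.76635393 -93.74952727  10.        ]
[508.6921228  149.51952803  42.        ]
[440.64972326  97.6738992   42.        ]
[(np.float64(341.1721509290025), np.float64(218.62042839529292)), (np.float64(310.5571823341216), np.float64(299.72955422440333)), (np.float64(348.24080425581167), np.float64(295.25703855165557))]
```

View pics/side_crop.png

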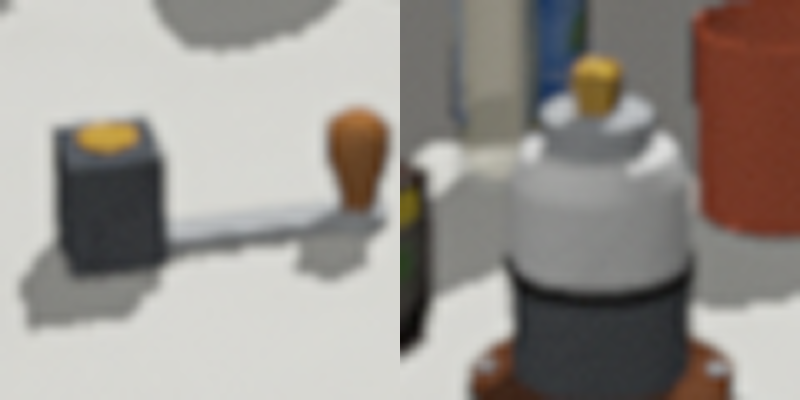

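Crop check: the hub disk in the side view at (310.8,300.5) matches the prediction to about 1 px, and the shaft tip at (341.5,220) is consistent too. Crank yaw is about 37.3°, shaft flats about 1°, and the dot lies at 155°. Now I'll grasp the hub.

```bash
python3 - <<'E'
from h import *
R=np.radians
a=R(37.3-90)
q0=sensors.get_joint_positions()
for nm,p,t in [('pre',(508.8,149.6,150),a),('g',(508.8,149.6,29),a),('seat',(554.2,-129.2,200),R(1.5-90)),('turn',(554.2,-129.2,147),R(-25-90)),('turn-10',(554.2,-129.2,147),R(-35-90))]:
    q=ctrl.solve_ik(p,down(t)); print(nm,None if q is None else np.round(q,2))
ctrl.gripper_to(75,60)
p=sensors.get_eef_pos()
ctrl.reach((508.8,149.6,250),down(a))
ctrl.move_linear((508.8,149.6,75),feed=200)
print(ctrl.move_linear((508.8,149.6,30),feed=80,threshold=8))
ctrl.gripper_to(20,60)
print(sensors.get_grip_width(),sensors.get_gripper_force(),sensors.get_eef_pos(),sensors.get_contact_force(),sensors.get_clock())
ctrl.move_linear((508.8,149.6,200),feed=150)
print(sensors.get_grip_width(),sensors.get_contact_force())
ctrl.reach((554.2,-129.2,190),down(R(1.5-90)))
print(sensors.get_eef_pos(),sensors.get_clock())
im,d=shot('top','hold.png'); im2,_=shot('side','holds.png')
f=lambda x:cv2.resize(x[:,:,::-1],(400,400),interpolation=cv2.INTER_CUBIC)
cv2.imwrite('pics/holdc.png',np.hstack([f(im[205:285,310:390]),f(im2[150:250,290:390])]))
E
```

```text
pre [ 0.53  0.41 -1.07  1.8   0.39  1.17 -1.58]
g [ 0.29  0.5  -0.78  1.89  0.43  0.93 -1.62]
seat [ 0.65  0.3  -0.59  1.66  0.18  1.24 -1.53]
turn [ 0.6   0.34 -0.54  1.72  0.19  1.13 -2.  ]
turn-10 [ 0.59  0.34 -0.52  1.72  0.19  1.13 -2.17]
False
32.887853507413716 60.09194566487167 [509.16115399 149.70172893  30.48783345] [ 0.18953883 -0.44812867  6.03837499] 5.5
33.45141986637517 [-0.92340142  0.56486005 -1.76515937]
[ 554.31849839 -126.7637491   190.2101111 ] 7.875
```

View pics/holdc.png

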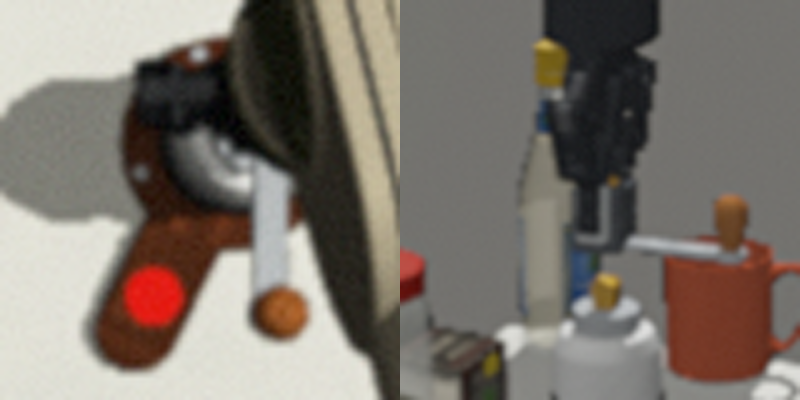

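The crank is held cleanly and level. In the top view the knob top is at (366,267.4), with the arm running straight back to the hub. I'll refine this after settling.

```bash
cat > k.py <<'E'
from h import *
def knob(zt,b=(356,380,255,280)):
    im,_=shot('top'); m=mask(im,(5,110,60),(18,255,255)); M=np.zeros_like(m); M[b[2]:b[3],b[0]:b[1]]=m[b[2]:b[3],b[0]:b[1]]
    n,l,st,c=cv2.connectedComponentsWithStats(M); i=1+np.argmax(st[1:,4]); return c[i],st[i,4],atz('top',*c[i],zt)
E
python3 - <<'E'
from k import *
e=sensors.get_eef_pos(); R=sensors.get_tool_rot(); print(e,np.degrees(np.arctan2(R[1,1],R[0,1])),sensors.get_clock())
u=e[2]-30.5
c,n,P=knob(u+38); print(c,n,P)
d=e[:2]-P[:2]; print(np.hypot(*d),np.degrees(np.arctan2(d[1],d[0])))
print(atz('top',366,267.4,u+42))
E
```

```text
[ 554.41319067 -126.69119421  190.28233656] -88.25117801589185 7.975
[365.57142857 267.06493506] 77 [ 469.56781359 -128.20856408  197.78233656]
84.85894427519762 1.0245652208020062
[ 468.87075114 -128.49550928  201.78233656]
```

```bash
cat >> k.py <<'E'
def yaw():
    R=sensors.get_tool_rot(); return np.degrees(np.arctan2(R[1,1],R[0,1]))+90
def st(s=''): print(s,np.round(sensors.get_eef_pos(),2),'yaw %.1f'%yaw(),np.round(sensors.get_contact_force(),1),np.round(sensors.get_torque(),2),'t',sensors.get_clock())
def servo(p,y,n=2,feed=60):
    """iterate the command until the measured TCP xy is right"""
    cmd=np.array(p,float)
    for _ in range(n):
        ctrl.move_linear(cmd,down(np.radians(y-90)),feed=feed); cmd+=p-sensors.get_eef_pos()
    return cmd
E
python3 - <<'E'
from k import *
p=np.array([554.0,-129.0,172.])
cmd=servo(p,1.5,3); st('hover'); print(cmd)
r=ctrl.move_linear((cmd[0],cmd[1],cmd[2]-24.5),feed=15,threshold=8); st(r)
E
```

```text
hover [ 553.78 -129.    171.69] yaw 1.5 [ 0.4  0.6 -2.8] [-0.01  0.01 -0.01] t 8.975
[ 554.03903049 -128.97788328  172.00919941]
True [ 554.02 -128.95  148.52] yaw 1.5 [-1.3 -0.1  6.5] [-0.07  0.14  0.04] t 10.4167
```

It slid on to TCP z 148.5, which is the home height. Turning now in small steps.

```bash
python3 - <<'E'
from k import *
p=sensors.get_eef_pos(); ctrl.sleep(0.4)
for y in np.linspace(1.5,-24.8,8)[1:]:
    ctrl.move_linear(p,down(np.radians(y-90)),feed=30); 
    if np.abs(sensors.get_contact_force()).max()>25: st('HIGH'); break
ctrl.sleep(.3); st('turned')
c,n,P=knob(118+38,(325,375,240,285)); print(c,n,P)
shot('top','turned.png'); im=cv2.imread('pics/turned.png'); s,_=shot('side'); 
f=lambda x:cv2.resize(x,(400,400),interpolation=cv2.INTER_CUBIC)
cv2.imwrite('pics/turnc.png',np.hstack([f(im[205:285,310:390]),f(s[180:280,290:390,::-1])]))
E
```

```text
turned [ 554.6  -129.52  148.62] yaw -24.7 [ 5.5 -2.6 -3.9] [-0.7  -1.3   0.06] t 12.8667
[340.05714286 263.79047619] 315 [475.82823787 -79.45768755 156.        ]
```

View pics/turnc.png

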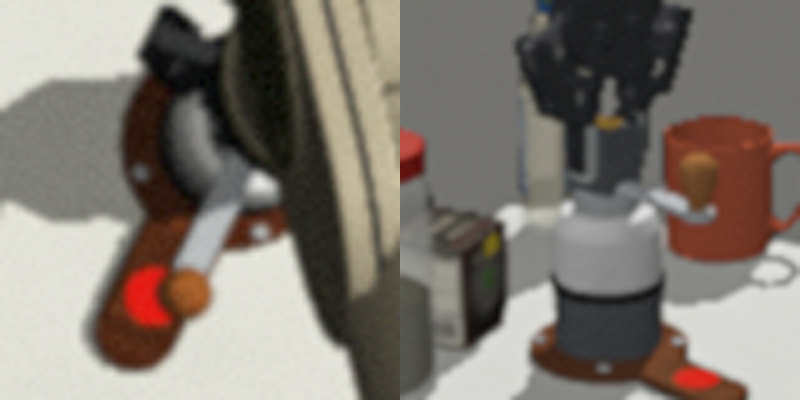

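In the top view the knob is at about (347.1,263.5). The dot only looks offset from it because of parallax. In the side view the hub rests on the collar. Checking the numbers, then releasing.

```bash
python3 - <<'E'
from k import *
P=atz('top',347.1,263.5,158); print(P, P[:2]-[477.6,-93.75])
st()
ctrl.gripper_to(60)
st('open'); p=sensors.get_eef_pos()
ctrl.move_linear(p+[0,0,120],feed=150)
R=sensors.get_tool_rot()
ctrl.reach((400,-330,280),R); st('away')
shot('top','end.png'); im=cv2.imread('pics/end.png'); s,_=shot('side')
f=lambda x:cv2.resize(x,(400,400),interpolation=cv2.INTER_CUBIC)
cv2.imwrite('pics/endc.png',np.hstack([f(im[205:285,310:390]),f(s[180:280,290:390,::-1])]))
E
```

```text
[476.71925104 -94.38050083 158.        ] [-0.88074896 -0.63050083]
 [ 554.61 -129.49  148.64] yaw -24.7 [ 6.  -2.  -2.7] [-0.68 -1.26 -0.03] t 13.0167
open [ 553.85 -128.69  148.47] yaw -24.7 [ 0.6 -0.2 -0.6] [0.01 0.   0.01] t 13.3917
away [ 400.84 -328.83  279.9 ] yaw -24.7 [-0.2 -0.5 -0.5] [-0.  0. -0.] t 15.3333
```

View pics/endc.png

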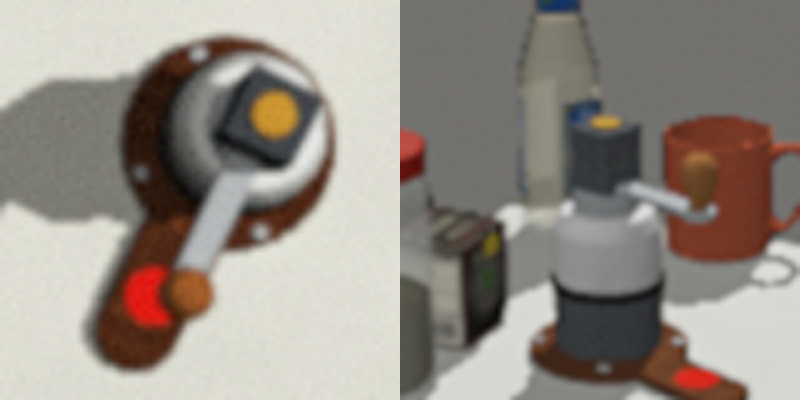

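The crank sits level on the collar. The knob is at about (347.4,263.6), within roughly 2 mm of standing over the dot, and the gripper is clear. Handing in.

```bash
python3 - <<'E'
from k import *
print(atz('top',364.7,227.7,160),atz('top',347.4,263.6,158)); ctrl.sleep(.3); print(ctrl.hand_in())
E
```

```text
[ 554.3314227  -130.97042733  160.        ] [476.51772546 -95.02804205 158.        ]
the job is handed in; nothing more can be done
None
```

I put the crank back on the shaft, fully home, turned it until its knob stood within about 2 mm of the red dot's centre, released it and handed the job in; no verdict came back.

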